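# Find the high spot of a cast roller on the turning bench

## Task

The plaster roller sits off-centre on its spindle. Slide the dial gauge up to it by the black knob until the roller has pressed the gauge's plunger in about half-way, then take the crank handle and turn the roller gently through at least one full turn while you watch the plunger swing in and out, and leave it standing with its high spot against the plunger. Never let the plunger bottom out or force the mechanism, and leave the things around the bench where they are.

Things in the scene. Friction and masses are not known exactly. Their poses are not given: they have to be found in the camera images.
- bench: Small test bench fixed to the table: plywood plate 130 x 260 mm, 16 mm thick; two aluminium posts 117 mm high at x = -49 and +49 mm carry a level spindle 105 mm above the table. Origin on the table straight below the roller's middle. x axis along the spindle (crank at the -x end, towards the robot), y axis from the roller to the gauge, z up.
- roller_axis (a point): Point on the spindle axis at the roller's middle (fixed on the bench). The plain plaster roller is 50 mm in diameter, 60 mm long; its bore is a few millimetres off centre. It is clamped on the spindle and turns with the crank, at an unknown angle to it that differs every time.
- spindle_axis (a point): Fixed point on the spindle axis, 109 mm from the bench origin towards -x and 105 mm above the table: the centre of the circle in which the crank handle's middle moves.
- handle_mid (a point): Middle of the round wooden crank handle, 15 mm diameter, 52 mm long, parallel to bench x, 26 mm clear of the crank arm. Circles at 32 mm radius round the spindle in the bench's y-z plane, either way without end; starts within 45 degrees of straight up. Its sleeve turns freely on its pin, so the gripper need not turn, and bears 50 N a finger. Takes 3 N to move, stays where left.
- gauge_knob (a point): Point to grip on the gauge's upright round black knob, 16 mm diameter, 58 mm long, its top 18 mm above this point, at the slide's end away from the roller. The dial (48 mm across, as high as the knob) stands 59 mm from it towards the roller. The slide travels 58 mm along bench y, towards -y to reach the roller; takes about 7 N to move, stays where left.
- plunger_tip (a point): Foremost point of the gauge's round-ended plunger (8 mm ball), at spindle height, pointing to the roller along bench -y. It moves with the slide and starts some 10 to 45 mm clear of the roller.
- plunger (a joint): How far the plunger is pressed into the gauge (m): 0 = fully out, 0.020 = bottomed. A spring pushes it out, 0.5 N at 0, 1.3 N at 0.020. The dial's needle shows the same, turning clockwise seen from above, 240 rad per metre, over 20 divisions of 1 mm; half-way (10 mm) is the long mark nearest the knob.
- amber_jar_mid (a point): Middle of a small jar with a lid, 57 mm across, 65 mm high; a bystander.
- house_low_mid (a point): Middle (46 mm up) of a small red model house, 44 x 36 x 92 mm; a bystander.
- eraser_mid (a point): Middle of an eraser, 20 x 45 x 11 mm; a bystander.
- gold_bottle_mid (a point): Middle of a small paint bottle with a black cap, 33 mm across, 70 mm high; a bystander.

How it is judged (in metres and radians):
On the way, in this order (a step that is already met when the one before it is completed fails the run):
1. the gauge is slid up until the plunger is pressed in about half-way (7 to 13 mm) (value of joint plunger between 0.007 and 0.013 m), for 0.3 s.
2. the roller is turned past its low spot with the plunger still riding on it (y of plunger_tip in the frame of bench below 0.0215 m and value of joint plunger above 0.0005 m), for 0.05 s.
At the end, for the whole second after the job is handed in: The roller's high spot is against the plunger: the tip is at least 28.5 mm from the spindle axis along bench y (28.9 mm at the high spot, 20.9 mm at the low; so within about 20 degrees), the plunger is pressed in 7 to 19.5 mm and at rest, and all is let go (y of plunger_tip in the frame of bench above 0.0285 m and value of joint plunger between 0.007 and 0.0195 m and velocity of joint plunger between -0.002 and 0.002 m/s); the robot touches nothing.
It fails at once if the plunger is driven to its stop (value of joint plunger above 0.0196 m).
It fails at once if the handle is squeezed or forced (contact forces on it over 100 N in all, that is 50 N a finger) (contact force between anything else and handle above 100 N).
It fails at once if one of the bystanders is moved more than 2 cm (distance of any of amber_jar_mid, house_low_mid, eraser_mid, gold_bottle_mid from where it was at the start of the episode above 0.02 m).
It also fails if it takes over 61 s, if anything falls off the work surface, if the arm or the gripper's body presses on something with over 40 N, if the wrist force passes 120 N, or if a joint passes its speed limit or range.

## Robot

A 6-joint arm with a two-finger parallel gripper is mounted at the origin on a cart in front of the work surface, level with it; the furniture and walls round the work are solid. World frame = base frame: x ahead of the robot, y to its left, z up, the work surface at z = 0. Lengths are in mm, angles in rad, forces in N, time in s.
With the tool pointing down it reaches from about 400 to 925 mm from the base axis. Payload 12.5 kg.
Tool frame: the origin (TCP) lies at the centre of the arm's flange, where the gripper is bolted on; the fingertips stand 190 mm ahead of it and the grasp point (between the pads) lies 171 mm ahead of it; z points along the fingers, y is the direction in which the jaws open and shut (so a half turn about z gives the same grasp; the last joint's range is limited). The gripper opens to 95 mm and grips with 3 to 60 N. Pads are 20 mm wide; open, the fingers measure 119 mm over their backs; the gripper's body (75 mm by 180 mm) begins 59 mm behind the grasp point.
Start: joints at [1.027, 0.491, 1.559, -0, 1.092, -0.106], TCP at [264.945, 566.065, 404.761] pointing down, gripper open.
Joint ranges: [-3.1, 3.1], [-0.84, 2.19], [0.05, 2.79], [-1.13, 4.28], [0.06, 2.93], [-2.69, 2.69]. Speed limits (rad/s): [2.22, 2.22, 2.79, 3.14, 3.14, 3.14].

## Interface

Orientations are given as [roll, pitch, yaw] about the fixed x, y, z axes, in that order (R = Rz(yaw) Ry(pitch) Rx(roll)).
In Python, from cell import env, optics gives the robot as it stands.
- The arm moves only by the tool apply_moves, never from a script. Its argument "commands" is a list of rows, each a list of 7 numbers: the turn, a rotation vector about the tool's x, y, z in degrees, then the shift along the tool's x, y, z in m, then the finger opening in m, from 0 to 0.0951. A call has 1 to 5 rows; each row shifts and turns the commanded pose from where the row before left it, along the tool's axes as they then stand; what a row does not reach is not made up. A row lasts 1/12 s, in which the tool goes at most 41.7 mm and 7.16 degrees, less where a joint would pass 70% of its speed; a pose out of reach is approached as far as the arm can. A call with a gripper value outside its range is refused whole. The fingers move at their own pace and stop on an object; the grip force is fixed at half the most. Time passes only in rows, so rows that do not move let the fingers close. It gives the time, the measured TCP pose, the force and the opening at its end, in the units of the state.
- env.state(): the state, without advancing time (a new reading comes with each control period).
- optics.read_camera(name): name is "scene" or "top" or "wrist"; returns a dict with "color" (480x640x3 uint8, red, green, blue), "fx", "fy", "cx", "cy" (pixels), "distortion" ([k1, k2, p1, p2, k3] as OpenCV has them; the pictures are not rectified), "eye" and "rotation" of the camera in the world; the wrist camera has in their place "T_tool_cam" (4x4, takes a point from camera to tool coordinates, whose origin is the TCP and whose axes are the flange's). Camera axes: x right, y up, looking along -z (the intrinsics and any distortion apply to the point x, -y, -z); pixel columns grow to the right and rows downward; lengths in mm; the calibration is good to about 2 mm. A picture is of the moment at which its call begins: read the wrist's pose just before it. There is no depth.
- env.job_done(): hands the job in, once; it reports no verdict.
The state is a dict: "t": time; "joints": joint angles; "qvel": joint speeds; "tau": joint torques, N m; "eef_pos": TCP position; "tcp_rot": TCP orientation; "ft_force": force on the tool from outside, world axes, zero at the start; "moment": the same for the moment, N m; "opening": opening from 0.0 (shut) to 1.0 (fully open).
Only numpy, scipy, OpenCV 4.12 (cv2) and the standard library are available. Lean on these libraries where they do the work, as an engineer would, in place of code of your own. Each camera call takes 0.05 s, during which the arm holds its last target. There are 200 camera calls.

## Working session

There is one attempt and no reset: what is moved stays moved. The work goes in short steps, Python scripts to look and compute and a tool call to move; the robot and the scene stay as the last step left them, time stands still between calls to the robot, and variables do not carry over. Pictures are saved under pics/ and viewed, about 8 in all and at most 12, crops included, and the job is handed in when it is done.

Besides the shell and the picture viewer there is one more tool, called after "Emit:" in YAML: its name, and indented under it one key for each argument. apply_moves: Moves the arm, as the interface text tells. Its arguments: {"type":"object","properties":{"commands":{"type":"array","items":{"type":"array","items":{"type":"number"}}}},"required":["commands"]}

```bash
ls; mkdir -p pics; cat > h.py <<'E'
import numpy as np, cv2
from cell import env, optics
from scipy.spatial.transform import Rotation as R
def cam(n):
    s=env.state(); c=optics.read_camera(n)
    if n=="wrist":
        T=np.array(c["T_tool_cam"]); Rt=R.from_euler('xyz',s["tcp_rot"]).as_matrix()
        c["rotation"]=Rt@T[:3,:3]; c["eye"]=np.array(s["eef_pos"])+Rt@T[:3,3]
    c["rotation"]=np.array(c["rotation"]); c["eye"]=np.array(c["eye"])
    c["K"]=np.array([[c["fx"],0,c["cx"]],[0,c["fy"],c["cy"]],[0,0,1.]]); c["D"]=np.array(c["distortion"],float)
    return c
def ray(c,p):
    u=cv2.undistortPoints(np.array([[p]],float),c["K"],c["D"])[0,0]
    d=c["rotation"]@np.array([u[0],-u[1],-1.]); return c["eye"],d/np.linalg.norm(d)
def onz(c,p,z):
    e,d=ray(c,p); return e+d*(z-e[2])/d[2]
def proj(c,P):
    q=(np.atleast_2d(P)-c["eye"])@c["rotation"]; q=q*[1,-1,-1]
    return cv2.projectPoints(q,np.zeros(3),np.zeros(3),c["K"],c["D"])[0][:,0]
def tri(*rs):
    A=0;b=0
    for e,d in rs:
        M=np.eye(3)-np.outer(d,d); A=A+M; b=b+M@e
    return np.linalg.solve(A,b)
def save(c,f): cv2.imwrite("pics/"+f,c["color"][:,:,::-1])
E
python3 - <<'E'
from h import *
s=env.state(); print(s)
a=cam("scene");b=cam("top");save(a,"s0.png");save(b,"t0.png")
for c in(a,b): print(c["eye"],c["rotation"],c["fx"],c["D"])
E
```

```text
pics
{'t': 0.0, 'joints': array([ 1.02737851e+00,  4.91558089e-01,  1.55946248e+00, -1.82076562e-05,
        1.09168414e+00, -1.05620555e-01]), 'qvel': array([-0.00070553,  0.00082857, -0.00229514, -0.00151331,  0.00026352,
        0.0002585 ]), 'tau': array([-6.05736773e-05, -6.12658811e+01, -2.58181626e+01,  6.93409634e-02,
        4.82988730e-02, -6.07353945e-05]), 'eef_pos': array([264.93938588, 566.02729963, 404.15805538]), 'tcp_rot': array([-3.14048510e+00, -1.01178677e-04,  2.70380374e+00]), 'ft_force': array([0.07103612, 0.05640617, 0.3164238 ]), 'moment': array([ 0.00636684, -0.00085618,  0.00044388]), 'opening': 1.0006192334138497}
[ 165.13963512 -505.20421978  824.85861089] [ 0.7612001   0.01670279 -0.56594382] 446.44636831254707 [-0.07310766  0.          0.          0.          0.        ]
[ 481.29851103   95.10169142 1271.12968204] [ 0.06261216 -0.01303239 -1.58698594] 621.9651462053206 [-0.05974671  0.          0.          0.          0.        ]
```

```bash
true
sed -i 's|    c\["rotation"\]=np.array(c\["rotation"\]);|    c["rotation"]=np.array(c["rotation"])\n    if c["rotation"].ndim==1: c["rotation"]=R.from_euler("xyz",c["rotation"]).as_matrix()\n   |' h.py; sed -n 8,14p h.py
```

```text
c["rotation"]=Rt@T[:3,:3]; c["eye"]=np.array(s["eef_pos"])+Rt@T[:3,3]
    c["rotation"]=np.array(c["rotation"])
    if c["rotation"].ndim==1: c["rotation"]=R.from_euler("xyz",c["rotation"]).as_matrix()
    c["eye"]=np.array(c["eye"])
    c["K"]=np.array([[c["fx"],0,c["cx"]],[0,c["fy"],c["cy"]],[0,0,1.]]); c["D"]=np.array(c["distortion"],float)
    return c
def ray(c,p):
```

View pics/t0.png

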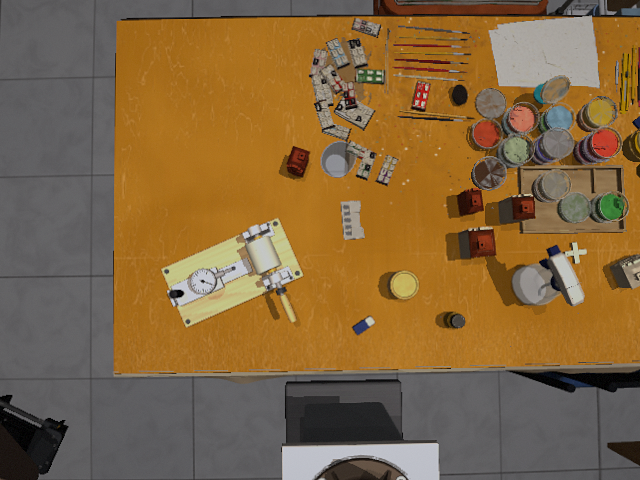

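View pics/s0.png

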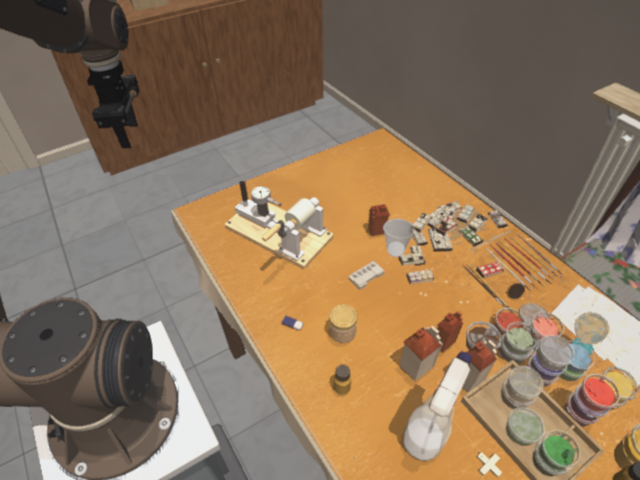

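```bash
python3 - <<'E'
from h import *
c=cam("top"); im=c["color"]; hsv=cv2.cvtColor(im,cv2.COLOR_RGB2HSV)
print([hsv[y,x].tolist() for x,y in((190,315),(290,240),(180,275),(120,100))])
m=cv2.inRange(hsv,(18,50,140),(35,160,255)); m[:, :140]=0; m[:,330:]=0; m[:200]=0;m[345:]=0
n,l,st,_=cv2.connectedComponentsWithStats(m); print(st[st[:,4]>100])
pts=cv2.findNonZero(m)
pts=np.concatenate([np.argwhere(l==i)[:,::-1] for i in range(1,n) if st[i,4]>40]).astype(np.float32)
P=np.array([onz(c,p,16)[:2] for p in pts],np.float32)
r=cv2.minAreaRect(P); print(r); print(cv2.boxPoints(r))
for n_,p,z in(("knob",(176,294),137),("dial",(201,282),137),("hand",(288,305),130),("roll",(262,255),130)): print(n_,onz(c,p,z))
for n_,p,z in(("jar",(404,285),65),("bot",(456,320),70),("er",(363,325),11)): print(n_,onz(c,p,z))
E
```

```text
[[23, 98, 196], [18, 217, 175], [30, 82, 196], [17, 211, 163]]
[[     0      0    640    480 302680]
 [   269    218     34     62    812]
 [   161    235     84     55   1648]
 [   177    274     89     54   1888]
 [   281    294     15     28    153]]
((465.48321533203125, 238.20758056640625), (205.6697235107422, 259.48504638671875), 22.79985809326172)
[[320.4065  317.96268]
 [420.96042  78.75273]
 [610.55994 158.45248]
 [510.006   397.6624 ]]
knob [459.91963933 339.33632605 137.        ]
dial [481.04524439 293.63529664 137.        ]
hand [436.65288613 136.14810339 130.        ]
roll [528.79887136 182.60244044 130.        ]
jar [468.91147912 -86.97341852  65.        ]
bot [ 399.6358008  -185.63986619   70.        ]
er [389.21549641 -10.2403515   11.        ]
```

```bash
cat >> h.py <<'E'
def move(grasp, yaw=None, tilt=None):
    """tool-frame turn about z (deg), and shift (mm) after the turn, to bring grasp point to world 'grasp' pointing down"""
    s=env.state(); y0=s["tcp_rot"][2]; yaw=y0 if yaw is None else yaw
    Rt=R.from_euler('xyz',[np.pi,0,yaw]); p=np.array(grasp,float)+[0,0,171]
    rv=(R.from_euler('xyz',s["tcp_rot"]).inv()*Rt).as_rotvec(degrees=True)
    print("turn",rv.round(2),"shift",Rt.inv().apply(p-s["eef_pos"]).round(1),"pos",s["eef_pos"].round(1),"t",round(s["t"],2))
E
python3 - <<'E'
from h import *
c=cam("top"); im=c["color"]; hsv=cv2.cvtColor(im,cv2.COLOR_RGB2HSV)
m=cv2.inRange(hsv,(18,50,140),(35,160,255)); m[:, :140]=0; m[:,330:]=0; m[:200]=0;m[345:]=0
n,l,st,_=cv2.connectedComponentsWithStats(m)
pts=np.concatenate([np.argwhere(l==i)[:,::-1] for i in range(1,n) if 500<st[i,4]<9999]).astype(np.float32)
P=np.array([onz(c,p,16)[:2] for p in pts],np.float32)
r=cv2.minAreaRect(P); print(r); print(cv2.boxPoints(r))
w=cam("wrist"); print(np.array(w["T_tool_cam"]).round(3),w["fx"],w["cx"],w["cy"],w["D"])
move((480,230,270),1.969)
E
```

```text
((500.63775634765625, 252.83534240722656), (129.57237243652344, 259.5478820800781), 22.91224479675293)
[[390.43936 347.14783]
 [491.48672 108.07767]
 [610.8362  158.52286]
 [509.7888  397.59302]]
[[ 1.0000e-03  9.7100e-01  2.3800e-01  6.5557e+01]
 [ 1.0000e+00 -1.0000e-03 -0.0000e+00  2.5800e-01]
 [ 0.0000e+00  2.3800e-01 -9.7100e-01  1.9082e+01]
 [ 0.0000e+00  0.0000e+00  0.0000e+00  1.0000e+00]] 408.5518756957325 321.01096417881774 246.59520765974577 [0.00898556 0.         0.         0.         0.        ]
turn [-2.00e-02  1.00e-02  4.21e+01] shift [-393.2   67.9  -36.5] pos [264.9 566.1 404.5] t 0.25
```

Emit:
apply_moves:
  commands:
    - [0,0,7,0,0,0,0.095]
    - [0,0,7,0,0,0,0.095]
    - [0,0,7,0,0,0,0.095]
    - [0,0,7,0,0,-0.018,0.095]
    - [0,0,7,0,0,-0.018,0.095]

```text
t: 0.67
eef_pos: [265.0, 566.1, 440.3]
tcp_rot: [-3.14, 0.001, 2.087]
ft_force: [-0.1, -0.9, 0.4]
opening: 1.0
```

Emit:
apply_moves:
  commands:
    - [0,0,7.1,0,0,0,0.095]
    - [0,0,0,-0.039,0.007,0,0.095]
    - [0,0,0,-0.039,0.007,0,0.095]
    - [0,0,0,-0.039,0.007,0,0.095]
    - [0,0,0,-0.039,0.007,0,0.095]

```text
t: 1.08
eef_pos: [351.6, 431.7, 440.7]
tcp_rot: [3.142, 0.0, 1.97]
ft_force: [0.8, 0.0, -0.4]
opening: 0.995
```

Emit:
apply_moves:
  commands:
    - [0,0,0,-0.039,0.007,0,0.095]
    - [0,0,0,-0.039,0.007,0,0.095]
    - [0,0,0,-0.039,0.007,0,0.095]
    - [0,0,0,-0.039,0.007,0,0.095]
    - [0,0,0,-0.039,0.007,0,0.095]

```text
t: 1.5
eef_pos: [459.7, 265.2, 440.9]
tcp_rot: [3.141, -0.0, 1.969]
ft_force: [1.0, 0.0, 0.1]
opening: 0.995
```

```bash
python3 - <<'E'
from h import *
move((490,240,270),1.971)
w=cam("wrist"); save(w,"w0.png"); np.save("w0.npy",[w],allow_pickle=True)
E
```

```text
turn [ 0.01 -0.   -0.11] shift [-35.   18.1  -0.1] pos [459.7 265.2 440.9] t 1.5
```

View pics/w0.png

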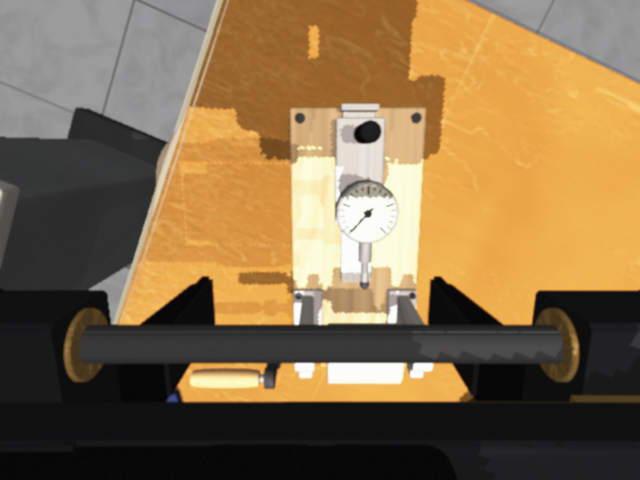

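Emit:
apply_moves:
  commands:
    - [0,0,0,-0.04,0,0,0.095]
    - [0,0,0,-0.04,0,0,0.095]
    - [0,0,0,-0.04,0,0,0.095]
    - [0,0,0,0,0,0,0.095]

```text
t: 1.88
eef_pos: [507.6, 151.6, 440.6]
tcp_rot: [3.141, 0.001, 1.965]
ft_force: [-0.6, -0.3, -0.5]
opening: 1.0
```

```bash
python3 - <<'E'
from h import *
w=cam("wrist"); np.save("w1.npy",[w],allow_pickle=True); print(env.state()["eef_pos"])
cv2.imwrite("pics/w1.png",cv2.resize(w["color"][60:360,120:520,::-1],None,fx=2,fy=2,interpolation=cv2.INTER_CUBIC))
E
```

```text
[506.7250308  153.66869653 440.58643539]
```

View pics/w1.png

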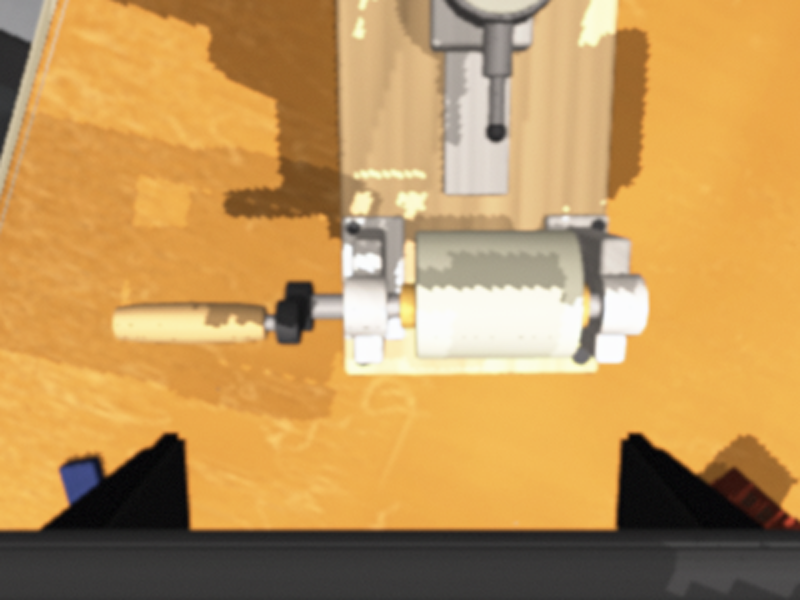

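```bash
cat >> h.py <<'E'
YAW=0.3999; BX=np.array([np.cos(YAW),np.sin(YAW),0]); BY=np.array([-np.sin(YAW),np.cos(YAW),0])
E
python3 - <<'E'
from h import *
w0=np.load("w0.npy",allow_pickle=True)[0]; w1=np.load("w1.npy",allow_pickle=True)[0]
C=np.array([500.64,252.84,0])
B=lambda P:np.array([(P-C)@BX,(P-C)@BY,P[2]]).round(1)
f=lambda x,y:(120+x/2,60+y/2)
print("eye1",B(w1["eye"]),"eye0",B(w0["eye"]))
for n,p,z in(("spL",(330,307),105),("spR",(595,305),105),("tip",(496,132),105),("postLtop",(365,305),117),("postRtop",(626,305),117),
 ("rollTop",(500,231),105),("rollBot",(500,357),105),("hL",(113,325),137),("hR",(265,323),137)): print(n,B(onz(w1,f(*p),z)))
print("plate edge bottom",B(onz(w1,f(470,373),16)),"plate R",B(onz(w1,f(611,150),16)),"plate L",B(onz(w1,f(342,150),16)))
print("knobtop w0",B(onz(w0,(368,131),137)),"dial",B(onz(w0,(368,213),137)),"tip0",B(onz(w0,(364,284),105)))
t=tri(ray(w0,(364,284)),ray(w1,f(496,132)));print("tip tri",B(t))
# roller: tangent lines in bench y-z plane
e=B(w1["eye"])
for v in(231,357):
    o,d=ray(w1,f(500,v)); print("tan",np.round([d@BY,d[2]],4))
E
```

```text
eye1 [-31.8 -30.  421.5] eye0 [-32.   93.2 421.8]
spL [-60.1 -81.3 105. ]
spR [ 43.5 -81.  105. ]
tip [  3.3 -16.  105. ]
postLtop [-45.8 -78.6 117. ]
postRtop [ 52.3 -79.1 117. ]
rollTop [  5.7 -52.3 105. ]
rollBot [   6.9 -101.7  105. ]
hL [-134.   -82.2  137. ]
hR [-80.3 -81.7 137. ]
plate edge bottom [   2.6 -130.1   16. ] plate R [ 68.4 -20.6  16. ] plate L [-60.3 -19.9  16. ]
knobtop w0 [ -0.3 103.1 137. ] dial [  1.2  47.6 137. ] tip0 [  3.2 -16.  105. ]
tip tri [  3.3 -16.  105.1]
tan [-0.0696 -0.9906]
tan [-0.2192 -0.9685]
```

```bash
python3 - <<'E'
from h import *
w0=np.load("w0.npy",allow_pickle=True)[0]
s=cam("scene"); save(s,"s1.png")
C=np.array([500.64,252.84,0]); B=lambda P:np.array([(P-C)@BX,(P-C)@BY,P[2]]).round(1)
def blob(im,roi,thr):
    x0,y0,x1,y1=roi; g=cv2.cvtColor(im,cv2.COLOR_RGB2GRAY)[y0:y1,x0:x1]; m=(g<thr).astype(np.uint8)
    n,l,st,ce=cv2.connectedComponentsWithStats(m); i=1+np.argmax(st[1:,4]); a=st[i]; return (a[0]+x0,a[1]+y0,a[2],a[3],a[4]),ce[i]+[x0,y0],np.argwhere(l==i)[:,::-1]+[x0,y0]
a,ca,pa=blob(w0["color"],(350,110,395,160),45); b,cb,pb=blob(s["color"],(232,172,252,210),60)
print(a,ca,b,cb); print(pb[pb[:,1]<b[1]+3].mean(0))
top=pb[pb[:,1]<b[1]+2].mean(0)+[0,1]
# w0 knob top: far end of the blob from image nadir -> print extents
print(pa[pa[:,1]<a[1]+2].mean(0),pa[pa[:,0]>a[0]+a[2]-3].mean(0))
for p in((369,130),(366,131),(371,129)): print(p,B(tri(ray(w0,p),ray(s,top))))
g=s["color"]; 
cv2.imwrite("pics/k.png",np.hstack([cv2.resize(w0["color"][100:250,310:430,::-1],None,fx=3.2,fy=3.2,interpolation=cv2.INTER_CUBIC),cv2.resize(g[165:265,225:305,::-1],(384,480),interpolation=cv2.INTER_CUBIC)]))
E
```

```text
(np.int32(355), np.int32(122), np.int32(25), np.int32(21), np.int32(399)) [367.07769424 132.11027569] (np.int32(241), np.int32(182), np.int32(6), np.int32(18), np.int32(68)) [243.30882353 190.63235294]
[242.2 183.1]
[370.         122.61111111] [378.23076923 130.61538462]
(369, 130) [  3.2 104.3 114.6]
(366, 131) [  1.4 103.2 116.2]
(371, 129) [  4.5 105.3 113.4]
```

View pics/k.png

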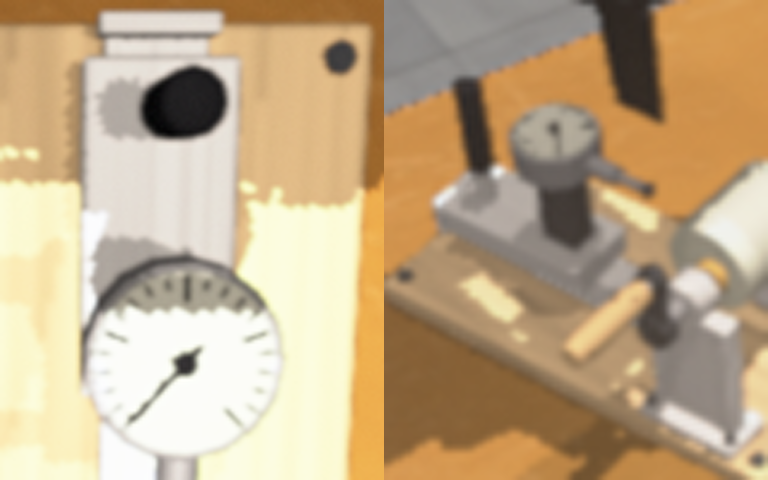

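```bash
python3 - <<'E'
from h import *
C=np.array([500.64,252.84,0])
move(C+1.8*BX+105*BY+[0,0,160],1.9707)
E
```

```text
turn [-0.01 -0.01 -0.27] shift [197.1  34.8 109.6] pos [506.1 155.2 440.6] t 1.98
```

Emit:
apply_moves:
  commands:
    - [0,0,-0.3,0.0394,0.007,0,0.095]
    - [0,0,0,0.0394,0.007,0,0.095]
    - [0,0,0,0.0394,0.007,0,0.095]
    - [0,0,0,0.0394,0.007,0,0.095]
    - [0,0,0,0.0394,0.007,0.02,0.095]

```text
t: 2.4
eef_pos: [459.7, 352.0, 424.8]
tcp_rot: [3.136, -0.001, 1.976]
ft_force: [0.6, -0.2, 0.6]
opening: 0.998
```

Emit:
apply_moves:
  commands:
    - [0,0,0,0,0,0.03,0.095]
    - [0,0,0,0,0,0.03,0.095]
    - [0,0,0,0,0,0.03,0.095]
    - [0,0,0,0,0,0,0.095]
    - [0,0,0,0,0,0,0.095]

```text
t: 2.82
eef_pos: [460.7, 349.7, 331.7]
tcp_rot: [-3.139, 0.0, 1.976]
ft_force: [0.5, -0.1, 1.2]
opening: 1.002
```

```bash
python3 - <<'E'
from h import *
C=np.array([500.64,252.84,0])
move(C+1.8*BX+105*BY+[0,0,98],1.9707)
w=cam("wrist"); save(w,"w2.png")
move(C+1.8*BX+105*BY+[0,0,98],1.9707)
E
```

```text
turn [-0.15  0.01  0.28] shift [ 0.3  0.9 62.7] pos [460.7 349.7 331.7] t 2.82
turn [ 0.02 -0.01  0.26] shift [ 0.6  0.6 64.1] pos [461.1 349.5 333.1] t 2.87
```

View pics/w2.png

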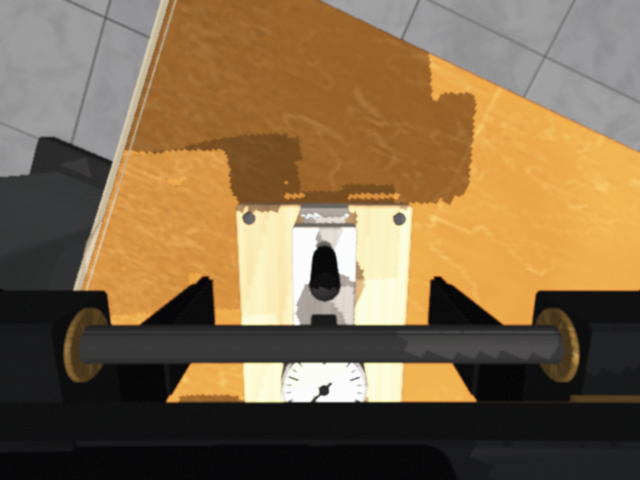

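Emit:
apply_moves:
  commands:
    - [0,0,0.3,0,0.002,0.02,0.095]
    - [0,0,0,0,0,0.022,0.095]
    - [0,0,0,0,0,0.022,0.095]
    - [0,0,0,0,0,0,0.05]
    - [0,0,0,0,0,0,0.03]

```text
t: 3.28
eef_pos: [463.4, 349.8, 269.5]
tcp_rot: [3.141, -0.0, 1.969]
ft_force: [-0.7, -0.7, 0.3]
opening: 0.909
```

Emit:
apply_moves:
  commands:
    - [0,0,0,0,0,0,0.01]
    - [0,0,0,0,0,0,0.01]
    - [0,0,0,0,0,0,0.01]
    - [0,0,0,0,0,0,0.01]
    - [0,0,0,0,0,0,0.01]

```text
t: 3.7
eef_pos: [463.2, 349.5, 268.8]
tcp_rot: [3.141, -0.0, 1.969]
ft_force: [0.3, 0.1, -0.0]
opening: 0.564
```

Emit:
apply_moves:
  commands:
    - [0,0,0,0,0,0,0.01]
    - [0,0,0,0,0,0,0.01]
    - [0,0,0,0,0,0,0.01]
    - [0,0,0,0,0,0,0.01]
    - [0,0,0,0,0,0,0.01]

```text
t: 4.12
eef_pos: [463.2, 349.4, 268.1]
tcp_rot: [-3.141, -0.0, 1.969]
ft_force: [-0.6, -0.8, -0.2]
opening: 0.215
```

Emit:
apply_moves:
  commands:
    - [0,0,0,0,0,0,0.01]
    - [0,0,0,0,0,0,0.01]
    - [0,0,0,0,0,0,0.01]

```text
t: 4.37
eef_pos: [462.6, 349.2, 268.0]
tcp_rot: [-3.139, 0.0, 1.969]
ft_force: [-4.8, -1.7, 3.7]
opening: 0.169
```

Emit:
apply_moves:
  commands:
    - [0,0,0,-0.008,0,0,0.01]
    - [0,0,0,-0.008,0,0,0.01]
    - [0,0,0,-0.008,0,0,0.01]
    - [0,0,0,-0.008,0,0,0.01]
    - [0,0,0,-0.008,0,0,0.01]

```text
t: 4.78
eef_pos: [477.9, 312.8, 268.0]
tcp_rot: [-3.14, -0.001, 1.969]
ft_force: [-8.5, 6.0, 2.2]
opening: 0.161
```

Emit:
apply_moves:
  commands:
    - [0,0,0,0,0,0,0.01]
    - [0,0,0,0,0,0,0.01]

```text
t: 4.95
eef_pos: [478.3, 312.1, 268.0]
tcp_rot: [-3.139, 0.0, 1.969]
ft_force: [-3.8, -5.6, 2.7]
opening: 0.164
```

```bash
python3 - <<'E'
from h import *
s=env.state(); print(s["eef_pos"],s["ft_force"],(s["eef_pos"]-[462.6,349.2,268])@BY)
w=cam("wrist"); save(w,"w3.png"); t=cam("top"); save(t,"t3.png")
C=np.array([500.64,252.84,0])
d=C+1.8*BX+(105-59-39)*BY+[0,0,116]
for n,c in(("w",w),("t",t)): print(n,proj(c,d))
sc=cam("scene");save(sc,"s3.png"); p=proj(sc,d)[0].astype(int);print(p)
q=proj(t,d)[0].astype(int)
f=lambda im,p,r:cv2.resize(im[p[1]-r:p[1]+r,p[0]-r:p[0]+r,::-1],(400,400),interpolation=cv2.INTER_CUBIC)
cv2.imwrite("pics/d3.png",np.hstack([f(t["color"],q,25),f(sc["color"],p,25)]))
E
```

```text
[478.32877206 312.05115286 267.99089922] [-3.7768069  -5.6495606   2.68549462] -40.341424138998825
w [[317.9389342  471.61423709]]
t [[221.03819234 271.69157094]]
[271 197]
```

View pics/d3.png

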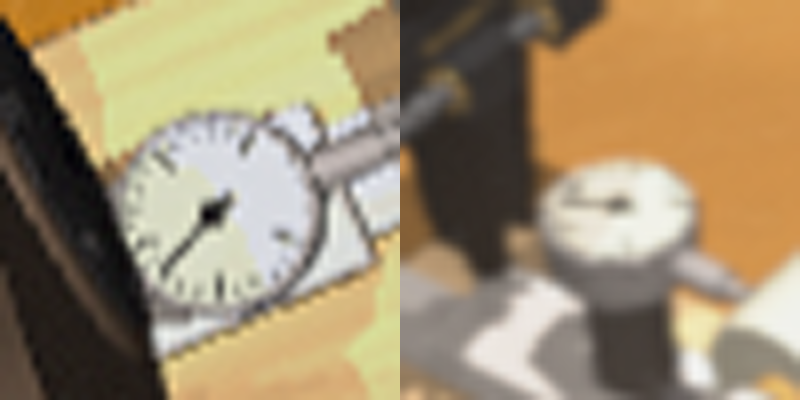

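Emit:
apply_moves:
  commands:
    - [0,0,0,-0.0018,0,0,0.01]
    - [0,0,0,-0.0017,0,0,0.01]
    - [0,0,0,0,0,0,0.01]
    - [0,0,0,0,0,0,0.01]

```text
t: 5.43
eef_pos: [479.3, 309.6, 268.0]
tcp_rot: [-3.14, -0.001, 1.969]
ft_force: [-7.1, 1.3, 3.3]
opening: 0.163
```

```bash
cat >> h.py <<'E'
def needle(c, P0=None):
    """plunger reading (mm) from the dial seen by the top camera; P0 = dial centre in world"""
    P0=np.load("dial.npy") if P0 is None else P0
    g=cv2.cvtColor(c["color"],cv2.COLOR_RGB2GRAY).astype(np.float32)
    g=g/cv2.GaussianBlur(g,(0,0),5)
    best=None
    for dx in np.arange(-2.5,2.6,.5):
      for dy in np.arange(-2.5,2.6,.5):
        a=np.radians(np.arange(-150,151,2)); rr=np.arange(0,17,1.)
        Q=P0+dx*BX+dy*BY+(rr[None,:,None]*(np.cos(a)[:,None,None]*BY+np.sin(a)[:,None,None]*BX))
        uv=proj(c,Q.reshape(-1,3)).astype(np.float32).reshape(len(a),-1,2)
        v=cv2.remap(g,uv[...,0],uv[...,1],cv2.INTER_LINEAR).mean(1); i=v.argmin()
        if best is None or v[i]<best[0]: best=(v[i],10+np.degrees(a[i])/13.75,dx,dy,np.partition(v,len(v)//2)[len(v)//2])
    return np.round(best,2)
E
python3 - <<'E'
from h import *
C=np.array([500.64,252.84,0])
s=env.state(); print(s["eef_pos"],s["ft_force"],(s["eef_pos"]-[462.6,349.2,268])@BY)
t=cam("top"); cv2.imwrite("pics/t4.png",t["color"][:,:,::-1])
P=onz(t,(196+26.25,246+26.9),116)  # before last 3.5 mm
t3=dict(t); t3["color"]=cv2.imread("pics/t3.png")[:,:,::-1]
print(needle(t3,P)); P=P-3.5*BY; np.save("dial.npy",P); print(P,needle(t))
E
```

```text
[479.31751183 309.59834182 268.00164696] [-7.08290281  1.32815995  3.26049367] -42.985650552455425
[ 0.53  8.11  2.5  -2.5   0.97]
[498.66239753 254.53215534 116.        ] [ 0.55 10.58  1.   -2.5   0.97]
```

Emit:
apply_moves:
  commands:
    - [0,0,0,0,0,0,0.05]
    - [0,0,0,0,0,0,0.05]
    - [0,0,0,0,0,0,0.05]
    - [0,0,0,0,0,0,0.05]
    - [0,0,0,0,0,0,0.05]

```text
t: 5.9
eef_pos: [480.2, 309.3, 268.1]
tcp_rot: [3.141, -0.0, 1.969]
ft_force: [1.0, 0.5, 0.4]
opening: 0.455
```

Emit:
apply_moves:
  commands:
    - [0,0,0,0,0,-0.02,0.05]
    - [0,0,0,0,0,-0.03,0.05]
    - [0,0,0,0,0,-0.03,0.05]
    - [0,0,0,0,0,-0.03,0.05]
    - [0,0,7,0,0,0,0.05]

```text
t: 6.32
eef_pos: [480.5, 309.6, 383.6]
tcp_rot: [3.134, -0.001, 1.849]
ft_force: [1.2, 1.2, 0.3]
opening: 0.525
```

Emit:
apply_moves:
  commands:
    - [0,0,7,0,0,0,0.05]
    - [0,0,7,0,0,0,0.05]
    - [0,0,7,0,0,0,0.05]
    - [0,0,7,0,0,0,0.05]
    - [0,0,7,0,0,0,0.05]

```text
t: 6.73
eef_pos: [480.1, 309.3, 378.1]
tcp_rot: [3.141, -0.0, 1.23]
ft_force: [-0.6, 0.0, 0.1]
opening: 0.525
```

Emit:
apply_moves:
  commands:
    - [0,0,7,0,0,0,0.05]
    - [0,0,7,0,0,0,0.05]
    - [0,0,7,0,0,0,0.05]
    - [0,0,7,0,0,0,0.05]
    - [0,0,7,0,0,0,0.05]

```text
t: 7.15
eef_pos: [480.1, 309.3, 378.1]
tcp_rot: [-3.142, -0.0, 0.619]
ft_force: [-0.1, 0.6, -1.1]
opening: 0.529
```

```bash
python3 - <<'E'
from h import *
C=np.array([500.64,252.84,0]); O=C+2.8*BX-81.2*BY; np.save("O.npy",O); print(O)
P=np.load("dial.npy")-2*BY; np.save("dial.npy",P); t=cam("top"); print(needle(t))
move(O-112*BX+[0,0,200],0.3999)
E
```

```text
[534.83237003 179.13679904   0.        ]
[ 0.42 20.04 -2.5  -2.5   0.78]
turn [-0.000e+00 -1.000e-02  1.203e+01] shift [-112.2  141.2    7.1] pos [480.1 309.3 378.1] t 7.2
```

Emit:
apply_moves:
  commands:
    - [0,0,6,0,0,0,0.05]
    - [0,0,6,0,0,0,0.05]
    - [0,0,0,-0.0224,0.0282,0,0.05]
    - [0,0,0,-0.0224,0.0282,0,0.05]
    - [0,0,0,-0.0224,0.0282,0,0.05]

```text
t: 7.62
eef_pos: [452.1, 203.9, 377.9]
tcp_rot: [3.142, 0.0, 0.42]
ft_force: [1.3, -0.6, -0.2]
opening: 0.53
```

Emit:
apply_moves:
  commands:
    - [0,0,0,-0.0224,0.0282,0,0.05]
    - [0,0,0,-0.0224,0.0282,0,0.05]
    - [0,0,0,0,0,0,0.05]

```text
t: 7.87
eef_pos: [433.0, 131.4, 378.2]
tcp_rot: [3.141, 0.001, 0.416]
ft_force: [0.6, 0.3, 0.6]
opening: 0.528
```

```bash
python3 - <<'E'
from h import *
O=np.load("O.npy")
t=cam("top"); print(needle(t)); save(t,"t5.png"); w=cam("wrist")
move(O-112*BX+[0,0,137],0.3999)
q=proj(t,np.load("dial.npy"))[0].astype(int)
cv2.imwrite("pics/c5.png",np.hstack([cv2.resize(w["color"][:,:,::-1],(480,360)),cv2.resize(t["color"][q[1]-30:q[1]+60,q[0]-40:q[0]+40,::-1],(320,360),interpolation=cv2.INTER_CUBIC)]))
E
```

```text
[ 0.52 10.44  1.   -2.5   1.04]
turn [ 0.   -0.05  0.89] shift [-2.2 -2.3 70.5] pos [434.6 134.2 378.5] t 7.97
```

View pics/c5.png

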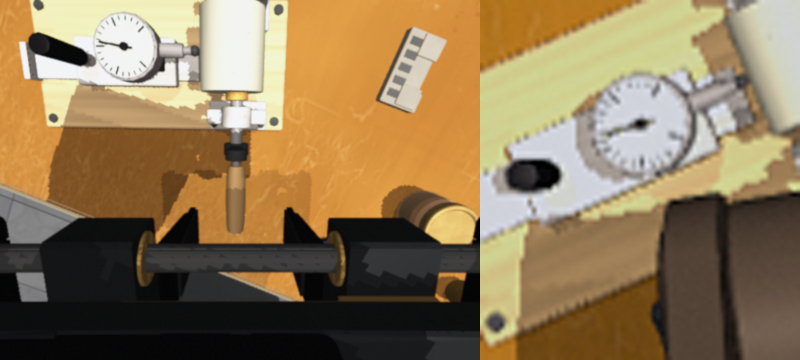

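Emit:
apply_moves:
  commands:
    - [0,0,0.9,-0.002,-0.003,0,0.05]
    - [0,0,0,0,0,0.024,0.05]
    - [0,0,0,0,0,0.024,0.05]
    - [0,0,0,0,0,0.0225,0.05]
    - [0,0,0,0,0,0,0.03]

```text
t: 8.38
eef_pos: [431.0, 138.1, 304.6]
tcp_rot: [-3.14, 0.005, 0.402]
ft_force: [-0.4, -0.4, -1.0]
opening: 0.495
```

Emit:
apply_moves:
  commands:
    - [0,0,0,0,0,0,0.01]
    - [0,0,0,0,0,0,0.01]
    - [0,0,0,0,0,0,0.01]
    - [0,0,0,0,0,0,0.01]
    - [0,0,0,0,0,0,0.01]

```text
t: 8.8
eef_pos: [431.5, 137.2, 308.4]
tcp_rot: [3.141, -0.002, 0.4]
ft_force: [0.4, -1.2, -0.0]
opening: 0.165
```

Emit:
apply_moves:
  commands:
    - [0,0,0,0,0,0,0.01]
    - [0,0,0,0,0,0,0.01]

```text
t: 8.97
eef_pos: [431.6, 137.0, 308.2]
tcp_rot: [3.141, -0.001, 0.4]
ft_force: [0.0, -0.7, 5.8]
opening: 0.144
```

```bash
python3 - <<'E'
from h import *
O=np.load("O.npy"); s=env.state(); print(s["ft_force"],s["moment"],s["opening"])
t=cam("top"); print(needle(t)); 
move(O-112*BX+[0,0,137],0.3999)
w=cam("wrist"); save(w,"w6.png")
E
```

```text
[ 0.03505269 -0.71426027  5.81252383] [-0.17751971  0.20706736  0.03141197] 0.143595198374928
[ 0.53 10.44  1.   -2.5   1.04]
turn [ 0.02 -0.08 -0.  ] shift [-0.6  1.4  0.2] pos [431.6 137.  308.2] t 9.02
```

Emit:
apply_moves:
  commands:
    - [0,0,0,0,0.0069,0.0005,0.01]
    - [0,0,0,0,0.0054,0.0014,0.01]
    - [0,0,0,0,0.0051,0.0024,0.01]
    - [0,0,0,0,0.0046,0.0032,0.01]
    - [0,0,0,0,0.0039,0.0039,0.01]

```text
t: 9.48
eef_pos: [441.8, 113.1, 295.9]
tcp_rot: [-3.141, -0.001, 0.399]
ft_force: [0.6, 12.3, -2.9]
opening: 0.142
```

```bash
cat > st.py <<'E'
from h import *
import sys
O=np.load("O.npy"); t=cam("top"); s=env.state(); f=s["ft_force"]; g=s["eef_pos"]-O-[0,0,171]
y,z=g@BY,g[2]-105
n=needle(t); fi=np.degrees(np.arctan2(-y,z))
print("phi %.1f r %.1f  y %.1f z %.1f x %.1f f(by,bz) %.1f %.1f  fx %.1f open %.3f t %.2f needle"%(fi,np.hypot(y,z),y,z,g@BX,f@BY,f[2],f@BX,s["opening"],s["t"]),n)
open("log.txt","a").write("%.2f %.2f %.2f %.2f\n"%(fi,n[1],y,z))
E
python3 st.py
```

```text
phi 52.4 r 31.5  y -25.0 z 19.2 x -111.4 f(by,bz) 5.5 -3.7  fx 6.0 open 0.143 t 9.53 needle [ 0.51  8.55  2.5  -1.    1.  ]
```

Emit:
apply_moves:
  commands:
    - [0,0,0,0,0.0032,0.0046,0.01]
    - [0,0,0,0,0.0024,0.0051,0.01]
    - [0,0,0,0,0.0014,0.0054,0.01]
    - [0,0,0,0,0.0005,0.0056,0.01]
    - [0,0,0,0,-0.0005,0.0056,0.01]

```text
t: 9.95
eef_pos: [444.3, 107.3, 269.6]
tcp_rot: [-3.14, -0.001, 0.399]
ft_force: [-3.1, 20.2, 8.2]
opening: 0.141
```

```bash
python3 st.py
```

```text
phi 103.0 r 31.5  y -30.7 z -7.1 x -111.3 f(by,bz) 19.2 3.9  fx 7.2 open 0.146 t 10.00 needle [0.55 5.2  2.5  2.5  0.91]
```

Emit:
apply_moves:
  commands:
    - [0,0,0,0,-0.0026,0.0054,0.01]
    - [0,0,0,0,-0.0024,0.0051,0.01]
    - [0,0,0,0,-0.0032,0.0046,0.01]
    - [0,0,0,0,-0.0039,0.0039,0.01]
    - [0,0,0,0,-0.0046,0.0032,0.01]

```text
t: 10.42
eef_pos: [437.9, 122.4, 248.0]
tcp_rot: [-3.141, -0.001, 0.399]
ft_force: [-1.5, 6.7, 18.1]
opening: 0.144
```

```bash
python3 - <<'E'
from h import *
O=np.load("O.npy"); np.save("O.npy",O+1.2*BY)
E
python3 st.py
```

```text
phi 151.7 r 32.1  y -15.2 z -28.3 x -111.4 f(by,bz) 9.4 14.7  fx 0.9 open 0.139 t 10.47 needle [0.53 2.87 2.5  2.5  0.91]
```

Emit:
apply_moves:
  commands:
    - [0,0,0,0,-0.0051,0.0018,0.01]
    - [0,0,0,0,-0.0054,0.001,0.01]
    - [0,0,0,0,-0.0056,0.0005,0.01]
    - [0,0,0,0,-0.0056,-0.0005,0.01]
    - [0,0,0,0,-0.0054,-0.0014,0.01]

```text
t: 10.88
eef_pos: [427.4, 147.3, 246.3]
tcp_rot: [3.141, -0.001, 0.4]
ft_force: [4.5, -2.6, 3.6]
opening: 0.141
```

```bash
python3 - <<'E'
from h import *
O=np.load("O.npy"); np.save("O.npy",O+[0,0,1.])
E
python3 st.py
```

```text
phi -158.5 r 32.7  y 12.0 z -30.4 x -111.4 f(by,bz) -1.9 1.7  fx 3.4 open 0.142 t 10.93 needle [0.52 3.16 2.5  2.   0.9 ]
```

Emit:
apply_moves:
  commands:
    - [0,0,0,0,-0.0051,-0.0024,0.01]
    - [0,0,0,0,-0.0046,-0.0032,0.01]
    - [0,0,0,0,-0.0039,-0.0039,0.01]
    - [0,0,0,0,-0.0032,-0.0046,0.01]
    - [0,0,0,0,-0.0024,-0.0051,0.01]

```text
t: 11.35
eef_pos: [419.9, 165.0, 265.6]
tcp_rot: [3.141, -0.001, 0.4]
ft_force: [5.2, -4.6, -1.6]
opening: 0.143
```

```bash
python3 st.py
```

```text
phi -109.1 r 32.5  y 30.7 z -10.6 x -111.4 f(by,bz) -3.7 1.3  fx 0.7 open 0.142 t 11.40 needle [0.45 5.35 2.5  2.5  0.92]
```

Emit:
apply_moves:
  commands:
    - [0,0,0,0,-0.0014,-0.0054,0.01]
    - [0,0,0,0,-0.0005,-0.0056,0.01]
    - [0,0,0,0,0.0005,-0.0056,0.01]
    - [0,0,0,0,0.0014,-0.0054,0.01]
    - [0,0,0,0,0.0024,-0.0051,0.01]

```text
t: 11.82
eef_pos: [420.9, 162.6, 292.7]
tcp_rot: [3.141, -0.001, 0.4]
ft_force: [6.5, -1.0, -8.1]
opening: 0.144
```

```bash
python3 st.py
```

```text
phi -59.5 r 32.1  y 27.6 z 16.3 x -111.4 f(by,bz) -5.9 -3.5  fx 2.9 open 0.139 t 11.87 needle [ 0.53  8.98  2.5  -2.    1.01]
```

Emit:
apply_moves:
  commands:
    - [0,0,0,0,0.0032,-0.0046,0.01]
    - [0,0,0,0,0.0039,-0.0039,0.01]
    - [0,0,0,0,0.0046,-0.0032,0.01]
    - [0,0,0,0,0.0051,-0.0024,0.01]
    - [0,0,0,0,0.0054,-0.0014,0.01]

```text
t: 12.28
eef_pos: [429.5, 142.3, 308.0]
tcp_rot: [-3.141, -0.001, 0.4]
ft_force: [4.0, 4.8, -7.4]
opening: 0.143
```

```bash
python3 st.py
```

```text
phi -9.6 r 31.6  y 5.3 z 31.1 x -111.4 f(by,bz) -0.7 -5.0  fx 5.4 open 0.141 t 12.33 needle [ 0.53 10.44  1.   -2.5   1.04]
```

Emit:
apply_moves:
  commands:
    - [0,0,0,0,0.0056,-0.0005,0.01]
    - [0,0,0,0,0.0056,0.0005,0.01]
    - [0,0,0,0,0.0054,0.0014,0.01]
    - [0,0,0,0,0,0,0.01]

```text
t: 12.67
eef_pos: [436.1, 126.7, 306.5]
tcp_rot: [-3.141, -0.001, 0.399]
ft_force: [4.5, 0.5, -3.5]
opening: 0.144
```

```bash
python3 st.py; python3 - <<'E'
from h import *
from scipy.optimize import curve_fit
d=np.loadtxt("log.txt"); d[0,0]=54;d[1,0]=105
f=lambda p,a,b,p0:a+b*np.cos(np.radians(p-p0))
for k in (d,np.vstack([d,[-1,10.44,0,0]])):
    o,c=curve_fit(f,k[:,0],k[:,1],(6.5,4,0)); print(o.round(2),np.sqrt(np.diag(c)).round(2),(k[:,1]-f(k[:,0],*o)).round(2))
E
```

```text
phi 20.3 r 31.5  y -10.9 z 29.5 x -111.4 f(by,bz) -2.8 -4.7  fx 5.1 open 0.143 t 12.72 needle [ 0.53 10.29  1.   -1.5   1.  ]
[ 6.56  3.98 -4.72] [0.06 0.08 1.17] [-0.07 -0.01 -0.04  0.18 -0.22  0.13 -0.08  0.12]
[ 6.55  3.97 -4.72] [0.05 0.07 1.1 ] [-0.06 -0.01 -0.04  0.17 -0.21  0.14 -0.06  0.15 -0.07]
```

Emit:
apply_moves:
  commands:
    - [0,0,0,0,-0.0043,-0.0012,0.01]
    - [0,0,0,0,-0.0044,-0.0006,0.01]
    - [0,0,0,0,-0.005,0,0.01]
    - [0,0,0,0,0,0,0.01]
    - [0,0,0,0,0,0,0.01]

```text
t: 13.13
eef_pos: [430.4, 140.0, 308.3]
tcp_rot: [-3.141, -0.001, 0.4]
ft_force: [3.7, 3.8, -5.9]
opening: 0.145
```

```bash
python3 st.py
```

```text
phi -6.1 r 31.5  y 3.4 z 31.3 x -111.4 f(by,bz) 2.8 -4.8  fx 5.9 open 0.144 t 13.18 needle [ 0.53 10.58  1.   -1.5   1.  ]
```

Now release gently and rise straight up.

Emit:
apply_moves:
  commands:
    - [0,0,0,0,0,0,0.045]
    - [0,0,0,0,0,0,0.045]
    - [0,0,0,0,0,0,0.045]
    - [0,0,0,0,0,0,0.045]
    - [0,0,0,0,0,0,0.045]

```text
t: 13.6
eef_pos: [430.3, 139.4, 308.5]
tcp_rot: [-3.141, 0.0, 0.4]
ft_force: [0.0, -0.4, -0.3]
opening: 0.435
```

Emit:
apply_moves:
  commands:
    - [0,0,0,0,0,-0.01,0.045]
    - [0,0,0,0,0,-0.02,0.045]
    - [0,0,0,0,0,-0.03,0.045]
    - [0,0,0,0,0,-0.03,0.045]
    - [0,0,0,0,0,0,0.045]

```text
t: 14.02
eef_pos: [430.8, 139.5, 403.0]
tcp_rot: [3.14, -0.007, 0.4]
ft_force: [-0.4, -0.1, -0.0]
opening: 0.472
```

```bash
python3 st.py; python3 - <<'E'
from h import *
w=cam("wrist"); t=cam("top")
a=cv2.imread("pics/t0.png")[:,:,::-1]; d=np.abs(a.astype(int)-t["color"]).max(2)
for n,(x,y) in dict(jar=(404,285),bottle=(456,320),eraser=(363,325),house=(297,162)).items(): print(n,d[y-14:y+14,x-14:x+14].mean().round(1))
q=proj(t,np.load("dial.npy"))[0].astype(int)
cv2.imwrite("pics/c9.png",np.hstack([cv2.resize(w["color"][:,:,::-1],(480,360)),cv2.resize(t["color"][q[1]-30:q[1]+60,q[0]-40:q[0]+40,::-1],(320,360),interpolation=cv2.INTER_CUBIC)]))
E
```

```text
phi -1.3 r 123.7  y 2.9 z 123.7 x -111.6 f(by,bz) -0.6 -0.6  fx -0.2 open 0.469 t 14.07 needle [ 0.53 10.58  1.   -1.5   1.  ]
jar 12.2
bottle 8.6
eraser 9.7
house 6.9
```

View pics/c9.png

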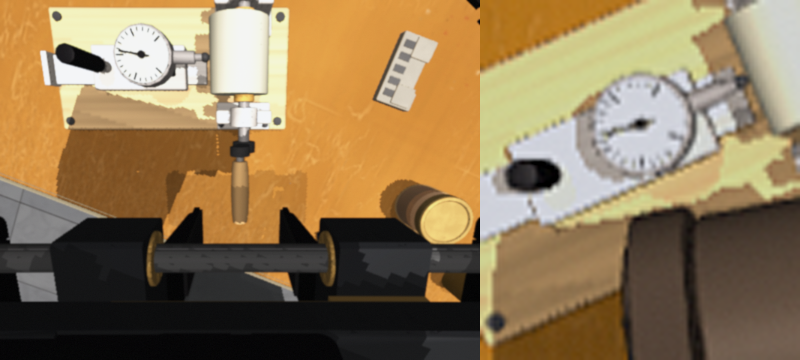

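The picture shows the gripper clear above the handle and the needle still just past the half-way mark, at about 10.5 mm.

```bash
python3 -c "
from cell import env
print(env.job_done())"
```

```text
the job is handed in; nothing more can be done
None
```

I slid the gauge up by its knob, turned the crank through one full turn plus about 20 degrees, brought it back to the high spot and let go. The job is handed in; it gave no verdict.

- **Gauge:** the plunger was pressed in to about 10.5 mm on the dial.
- **Turn:** the dial swung between about 10.6 mm at the high spot and 2.6 mm at the low (a fit through eight readings). That 8 mm swing matches the roller's, so the plunger rode on it throughout and never came near its stop.
- **High spot:** the fit puts it at a crank angle of −4.7 ± 1.1 degrees. I left the crank at about −6 degrees, well within the 20 allowed.
- **Force:** the highest force I read while cranking was about 22 N at the wrist. I twice corrected the circle by about 1 mm to bring it down. The force on the handle itself cannot be read directly.
- **Last checks:** after release the dial still read 10.6 mm, the wrist force was about zero, and the gripper stood about 90 mm above the handle.
- **Bystanders:** I never went near them. Comparing top-camera pictures from start and end showed small brightness differences (7 to 12 out of 255), which I took as shadow and noise. I did not measure their positions again.
- **Disagreement:** the top and wrist cameras differed by about 3 mm along the spindle. It did not affect either grasp.

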